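# Load the tilt-out kit bin in pip order

## Robot

A 7-joint arm with a two-finger parallel gripper is mounted at the origin on a cart in front of the work surface, level with it; the furniture and walls round the work are solid. World frame = base frame: x ahead of the robot, y to its left, z up, the work surface at z = 0. Lengths are in m, angles in rad, forces in N, time in s.
With the tool pointing down it reaches from about 0.4 to 0.85 m from the base axis. Payload 10.4 kg.
Tool frame: the origin (TCP) lies between the finger pads; the fingertips stand 22 mm ahead of it and the grasp point (between the pads) lies 3 mm ahead of it; z points along the fingers, y is the line along which they close (so a half turn about z gives the same grasp; the last joint's range is limited). The gripper opens to 87 mm and grips with 3 to 60 N. Pads are 19 mm wide; open, the fingers measure 117 mm over their backs; the gripper's body (75 mm by 190 mm) begins 51 mm behind the grasp point.
Start: joints at [-1.313, 0.332, -0.065, 1.46, 0.022, 1.35, -0.088], TCP at [0.173, 0.601, 0.245] pointing down, gripper open.
Joint ranges: [-2.6, 2.6], [-0.5, 2.12], [-1.47, 1.34], [0.16, 2.42], [-1.27, 4.41], [0.06, 2.06], [-2.6, 2.6]. Speed limits (rad/s): [2.22, 2.22, 2.79, 2.79, 3.14, 3.14, 3.14].

## Interface

Orientations are given as [roll, pitch, yaw] about the fixed x, y, z axes, in that order (R = Rz(yaw) Ry(pitch) Rx(roll)).
In Python, from bench import * gives the robot as it stands.
- The arm moves only by the tool carry_out, never from a script. Its argument "steps" is one flat list of numbers, 7 for each row, row after row: the turn, a rotation vector about the tool's x, y, z as a fraction of full scale, then the shift along the tool's x, y, z as a fraction of full scale, then the closure, from -1 (fully open) to 1 (shut), so that 0 is half open. A call has 1 to 12 rows; each row is the pose to reach, as a shift and turn from the pose commanded when the call began, along the tool's axes at that moment, turning the shorter way round; what a row does not reach only later rows make up. Full scale, the value 1, is 0.12 m for a shift and pi rad for a turn. A row lasts 1/12 s, in which the tool goes at most 41.7 mm and 7.16 degrees, less where a joint would pass 70% of its speed; a pose out of reach is approached as far as the arm can. A call with a number of a shift or a turn outside -1 to 1 is refused whole. A call with a gripper value outside its range is refused whole. The fingers move at their own pace and stop on an object; the grip force is fixed at half the most. Time passes only in rows, so rows that repeat a pose let the fingers close. It gives the time, the measured TCP pose, the force, the opening and the grip force at its end, in the units of the state.
- read_state(): the state, without advancing time (a new reading comes with each control period).
- get_image(name): name is "scene" or "top" or "wrist"; returns the picture (480x640x3 uint8, red, green, blue); there is no depth.
- get_calibration(name): a dict with "mtx" (3x3 intrinsics, pixels), "origin" and "rotation" of the camera in the world. Camera axes: x right, y up, looking along -z (the intrinsics and any distortion apply to the point x, -y, -z); pixel columns grow to the right and rows downward; lengths in m; the calibration is good to about 2 mm. A picture is of the moment at which its call begins: read the wrist's pose just before it. get_calibration takes no time and is no camera call; for the wrist camera it gives the pose at the moment of the call.
- finish_job(): hands the job in; it is judged then, once.
The state is a dict: "time": time; "joint_positions": joint angles; "joint_vel": joint speeds; "effort": joint torques, N m; "tool_pos": TCP position; "ee_rot": TCP orientation; "force": force on the tool from outside, world axes, zero at the start; "wrist_torque": the same for the moment, N m; "width": finger opening in m; "finger_force": force on a finger pad.
Only numpy, scipy, OpenCV 4.12 (cv2) and the standard library are available. Lean on these libraries where they do the work, as an engineer would, in place of code of your own. Each camera call takes 0.05 s, during which the arm holds its last target. There are 200 camera calls.

## Task

Tip the grey tilt-out bin fully forward by its handle and load its compartments in the order of the number plates behind them: first the small motor into the compartment with one pip, then the finned heat sink into the one with two pips, then the nylon spacer into the one with three. Lower the parts in rather than dropping them from a height, then push the bin back fully home without slamming it; leave the flux bottle, the screw dish and the side cutters where they are.

Things in the scene. Friction and masses are not known exactly. Their poses are not given: they have to be found in the camera images.
- bin (a joint): Tilt of the bin about the pivot line at its bottom front edge, rad: 0 fully home, 0.65 fully tipped forward (stop). Starts between 0 and 0.12. It stays at any angle where it is left (friction; 3 to 8 N at the handle moves it).
- frame: Fixed grey sheet frame of the bin, 98 deep, 292 wide, 111 mm high. Origin: front edge, middle, on the bench; x points back, y left along it, z up. Its roof begins at x = 30 mm. With the bin fully tipped, a compartment's mouth runs, in these axes, from the front wall's top (x = -49, z = 80 mm) to the back wall's top (x = 38, z = 96 mm); it is deepest at x = 2, z = 15 mm, a V with sloping sides.
- bin_pivot (a point): Middle of the pivot line of the grey plastic bin, 12 mm above the bench. Turns with the bin: at joint 0 x points back, y left, z up; z leans to the robot by the joint value. Bin: 80 deep, 271 wide, front wall 85, back wall 45 mm high, walls 4 mm; three compartments 85 mm wide with middles at y = -89, 0, 89 mm, x = 4 to 76 mm, floor z = 4 mm; under the roof until tipped out.
- bin_handle (a point): Middle of the bin's handle: a round steel bar of 8 mm diameter, 110 mm long along the bin's y, carried 35 mm in front of the front wall and 20 mm above its top edge, clear all round. Turns with the bin: it lies at x = -35, z = 105 mm in the axes of bin_pivot (117 mm above the bench when home, 74 mm when fully tipped). Same axes as bin_pivot.
- plate_1: Fixed white number plate, 30x64x3 mm, with 1 raised black pip (13 mm wide, in a row), on the frame's roof behind one compartment; the plates swap places from run to run. Origin: centre of its underside, 111 mm above the bench. Axes as frame. Its y = 0 is its compartment's middle plane; the pivot line lies at its x = -68, z = -99 mm.
- plate_2: Fixed white number plate, 30x64x3 mm, with 2 raised black pips (13 mm wide, in a row), on the frame's roof behind one compartment; the plates swap places from run to run. Origin: centre of its underside, 111 mm above the bench. Axes as frame. Its y = 0 is its compartment's middle plane; the pivot line lies at its x = -68, z = -99 mm.
- plate_3: Fixed white number plate, 30x64x3 mm, with 3 raised black pips (13 mm wide, in a row), on the frame's roof behind one compartment; the plates swap places from run to run. Origin: centre of its underside, 111 mm above the bench. Axes as frame. Its y = 0 is its compartment's middle plane; the pivot line lies at its x = -68, z = -99 mm.
- motor_mid (a point): Centre of the small bare-metal motor, a smooth cylinder can of 28 mm diameter lying on its side, 59 mm long with shaft, 110 g. Axis along its y (the can from y = -13 to +27 mm, the thin shaft with pinion on the -y side). Point is 14 mm above the bench. Grip the can across x, at 5 to 10 mm along +y; it can roll.
- sink_mid (a point): Centre of the black finned heat sink, 30 (x) x 40 (y) x 18 (z) mm, 50 g, lying fins up. Point is 9 mm above the bench. Grip it across y, on the outer fins, 38 mm apart.
- spacer_mid (a point): Centre of the cream nylon spacer block, 16 (x) x 34 (y) x 9 (z) mm, 15 g, lying flat. Point is 4.5 mm above the bench. Grip it across x.
- flux: Bystander: brown flux bottle with a white nozzle, 34 mm wide, 92 mm high, standing; origin at the centre of its foot.
- dish: Bystander: round dish with screws, 58 mm wide, 14 mm high; origin at the centre of its foot.
- cutters: Bystander: side cutters lying flat, 50x151x16 mm; origin under their middle.
Not all that is in view belongs to the job. Leave any pink, purple or yellow look-alike of the part that bears motor_mid alone.

How it is judged:
By the outcome, as a careful person would: the job done as asked, in the order asked, and still so for the second after the job is handed in, with the robot touching nothing.
It also fails if it takes over 72 s, if anything falls off the work surface, if the arm or the gripper's body presses on something with over 40 N, if the wrist force passes 120 N, or if a joint passes its speed limit or range.

## Working session

There is one attempt and no reset: what is moved stays moved. The work goes in short steps, Python scripts to look and compute and a tool call to move; the robot and the scene stay as the last step left them, time stands still between calls to the robot, and variables do not carry over. Pictures are saved under pics/ and viewed, at most 10 in all, crops included, and the job is handed in when it is done.

Besides the shell and the picture viewer there is one more tool, called after "Emit:" as a command line: name --argument value ..., lists and objects as JSON in quotes. carry_out: Moves the arm, as the interface text tells. Its arguments: {"type":"object","properties":{"steps":{"type":"array"}},"required":["steps"]}

```bash
ls; mkdir -p pics; python3 - <<'E'
from bench import *
import cv2
for n in ("scene","top"):
    cv2.imwrite(f"pics/{n}0.png",get_image(n)[:,:,::-1]); c=get_calibration(n); print(n,c)
s=read_state(); print(s)
E
```

```text
pics
scene {'mtx': array([[483.12199682,   0.        , 318.97170069],
       [  0.        , 483.12199682, 237.81655511],
       [  0.        ,   0.        ,   1.        ]]), 'origin': array([ 0.1130898 , -0.50733236,  0.48171341]), 'rotation': array([ 1.16593998,  0.00632157, -0.5160031 ])}
top {'mtx': array([[514.56564122,   0.        , 315.9123878 ],
       [  0.        , 514.56564122, 238.7271484 ],
       [  0.        ,   0.        ,   1.        ]]), 'origin': array([0.4203283 , 0.24983644, 1.39492094]), 'rotation': array([ 0.08306665,  0.00815644, -1.58677479])}
{'time': 0.1, 'joint_positions': array([-1.31259731,  0.33279282, -0.06467613,  1.46084689,  0.02158515,
        1.34987127, -0.08850129]), 'joint_vel': array([ 0.00056299, -0.00202549,  0.0001424 , -0.00367084,  0.00022731,
        0.00107526, -0.0002328 ]), 'effort': array([ 5.84507761e-04, -6.24540067e+01,  2.40722846e-02, -3.90714705e+01,
       -6.14798558e-02,  3.66327306e-02,  9.04513627e-05]), 'tool_pos': array([0.17312783, 0.60022523, 0.2438483 ]), 'ee_rot': array([-3.14036980e+00,  4.74306546e-05,  2.86078555e+00]), 'force': array([ 0.7993297 , -0.19272206, -0.09738443]), 'wrist_torque': array([0.03043834, 0.01405153, 0.03231375]), 'finger_force': 0.0, 'width': 0.08702987503407314}
```

View pics/scene0.png

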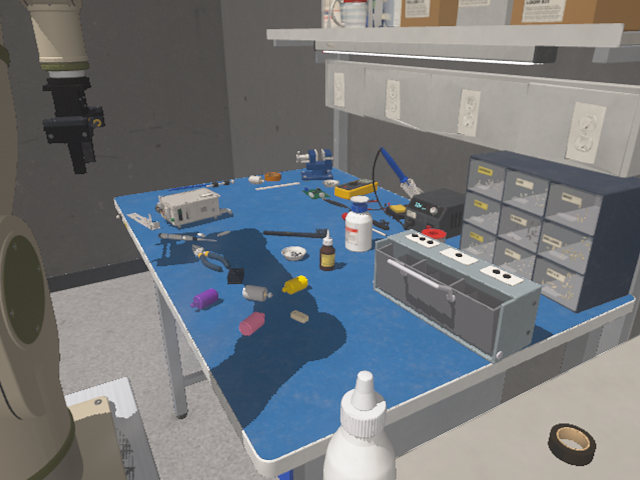

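View pics/top0.png

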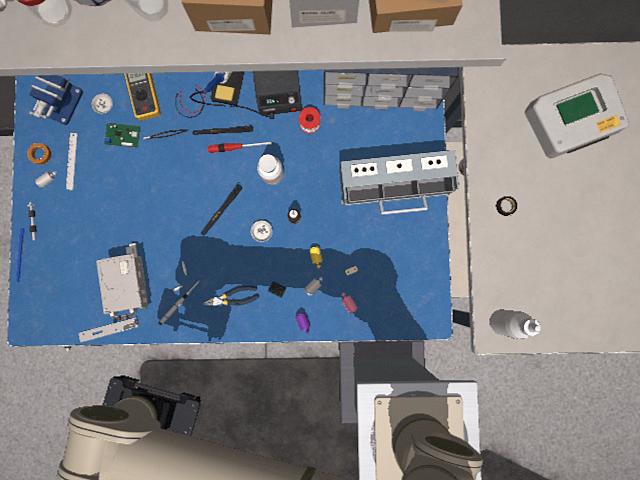

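The pictures show these motor candidates in the top view: grey (314,286), yellow (316,255), pink (349,302) and purple (303,321). The bare-metal grey one fits the description. The black sink is at (277,289) and the cream spacer at (351,270). From left to right the plates show 3, 1 and 2 pips, and the handle is near (404,208). I'll check these in a close crop.

```bash
cat > h.py <<'E'
from bench import *
import numpy as np, cv2
from scipy.spatial.transform import Rotation as Ro
def pix(cal,uv,z):
    R=Ro.from_euler('xyz',cal['rotation']).as_matrix(); K=cal['mtx']
    p=np.linalg.solve(K,[uv[0],uv[1],1.]); d=R@np.array([p[0],-p[1],-1]); o=cal['origin']
    return o+d*(z-o[2])/d[2]
def proj(cal,P):
    R=Ro.from_euler('xyz',cal['rotation']).as_matrix(); K=cal['mtx']
    q=R.T@(np.array(P)-cal['origin']); return K[0,0]*q[0]/-q[2]+K[0,2], K[1,1]*-q[1]/-q[2]+K[1,2]
def rel(pos,rpy,s=None):
    "row values to go from current measured pose to pos,rpy"
    s=s or read_state(); R0=Ro.from_euler('xyz',s['ee_rot']); R1=Ro.from_euler('xyz',rpy)
    return np.round(np.r_[(R0.inv()*R1).as_rotvec()/np.pi, R0.inv().apply(np.array(pos)-s['tool_pos'])/.12],3)
def crop(img,x0,y0,x1,y1,f,name):
    cv2.imwrite('pics/'+name,cv2.resize(img[y0:y1,x0:x1,::-1],None,fx=f,fy=f,interpolation=cv2.INTER_CUBIC))
E
python3 - <<'E'
from h import *
a=cv2.imread('pics/top0.png')[:,:,::-1]; b=cv2.imread('pics/scene0.png')[:,:,::-1]
A=cv2.resize(a[145:345,260:460],(800,800),interpolation=cv2.INTER_CUBIC)
crop(a,265,240,365,335,6,'c1.png'); crop(a,335,140,465,220,6,'c2.png')
c=get_calibration('top');s=get_calibration('scene')
print(proj(c,[0,0,0]),proj(c,[.173,.6,.245]),proj(s,[.173,.6,.245]))
for uv,z in (((314,286),.014),((277,289),.009),((351,270),.0045),((404,210),.11),((363,169),.114),((399,165),.114),((433,161),.114),((294,215),.05),((316,255),.014),((349,302),.014)): print(uv,pix(c,uv,z).round(3))
for uv,z in (((255,293),.014),((236,275),.009),((300,317),.0045)): print(uv,pix(s,uv,z).round(3))
E
```

```text
(np.float64(417.76148009281496), np.float64(440.3834850671546)) (np.float64(162.24911655190675), np.float64(397.3567731673189)) (np.float64(82.55184833299805), np.float64(155.97629829740015))
(314, 286) [0.409 0.266 0.014]
(277, 289) [0.402 0.366 0.009]
(351, 270) [0.45  0.166 0.004]
(404, 210) [0.596 0.036 0.11 ]
(363, 169) [0.702 0.137 0.114]
(399, 165) [0.71  0.046 0.114]
(433, 161) [ 0.719 -0.04   0.114]
(294, 215) [0.596 0.316 0.05 ]
(316, 255) [0.492 0.26  0.014]
(349, 302) [0.365 0.174 0.014]
(255, 293) [0.407 0.27  0.014]
(236, 275) [0.405 0.369 0.009]
(300, 317) [0.45  0.163 0.005]
```

View pics/c1.png

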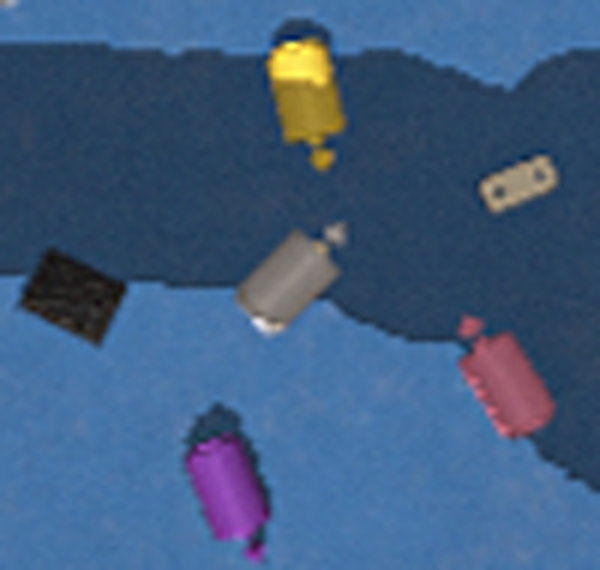

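View pics/c2.png

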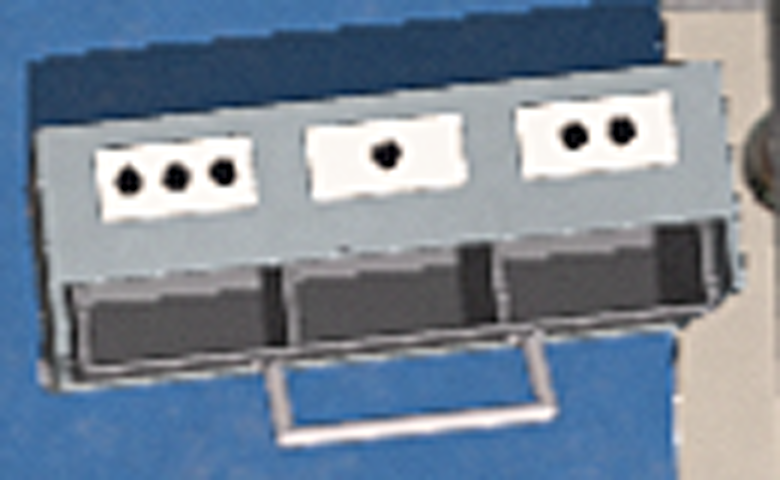

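The crop confirms the grey motor, centred about (290,282) in the crop with its shaft to the upper right. The sink (74,297) and spacer (519,184) are clear. The second crop shows the plates left to right as 3 (177,179), 1 (386,157) and 2 (597,135), with the handle middle at (416,425).

```bash
python3 - <<'E'
from h import *
c=get_calibration('top'); o=-.42  # resize half-pixel
P1=lambda u,v,z: pix(c,(265+u/6+o,240+v/6+o),z)
P2=lambda u,v,z: pix(c,(335+u/6+o,140+v/6+o),z)
ang=lambda a,b: np.arctan2(*(b-a)[[1,0]])
pl=[P2(*p,.114) for p in((597,135),(386,157),(177,179))]
print('plates 2,1,3',np.round(pl,4)); al=ang(pl[0],pl[2])-np.pi/2; print('alpha',al)
f1,f2=P2(37,128,.111),P2(718,62,.111); print('roof alpha',ang(f2,f1)-np.pi/2, (f1+f2)/2)
h=[P2(280,440,.11),P2(553,410,.11)]; print('handle',h,(h[0]+h[1])/2,'alpha',ang(h[1],h[0])-np.pi/2)
x=np.array([np.cos(al),np.sin(al)]); print('handle x rel pivot', ((h[0]+h[1])/2-pl[1])[:2]@x+.068, 'y', ((h[0]+h[1])/2-pl[1])[:2]@np.array([-x[1],x[0]]))
m=P1(290,282,.016); print('motor can mid',m,'axis dir shaft',ang(P1(265,308,.014),P1(337,233,.014)))
s=[P1(*p,.016) for p in((50,249),(127,288),(100,345),(20,303))]; print('sink',np.mean(s,0),'long',ang(s[0],s[1]),ang(s[3],s[2]))
print('spacer',P1(519,184,.009),'long',ang(P1(485,197,.009),P1(553,170,.009)))
E
```

```text
plates 2,1,3 [[ 0.7163 -0.0428  0.114 ]
 [ 0.7085  0.0461  0.114 ]
 [ 0.7007  0.1342  0.114 ]]
alpha 0.08815337488166497
roof alpha 0.08027524955822196 [0.73582115 0.04844142 0.111     ]
handle [array([0.58983486, 0.09335196, 0.11      ]), array([ 0.60054636, -0.02123518,  0.11      ])] [0.59519061 0.03605839 0.11      ] alpha 0.09320828362588607
handle x rel pivot -0.045749536168369145 y -3.8783487624891804e-05
motor can mid [0.40731126 0.2692978  0.016     ] axis dir shaft -0.7828502829932567
sink [0.40254046 0.36537426 0.016     ] long -2.052560503157508 -2.0661569938302615
spacer [0.44931953 0.16614809 0.009     ] long -1.210106812874068
```

```bash
cat >> h.py <<'E'
def plan(wps,start=None):
    "wps: (pos,rpy,closure,rows,ncalls): straight split into ncalls; prints the row to repeat"
    s=start or read_state(); s={'tool_pos':np.array(s['tool_pos']),'ee_rot':s['ee_rot']}
    for pos,rpy,cl,rows,n in wps:
        p0=s['tool_pos']; r0=Ro.from_euler('xyz',s['ee_rot']); rv=(r0.inv()*Ro.from_euler('xyz',rpy)).as_rotvec()
        for k in range(1,n+1):
            t={'tool_pos':p0+(np.array(pos)-p0)*k/n,'ee_rot':(r0*Ro.from_rotvec(rv*k/n)).as_euler('xyz')}
            r=rel(t['tool_pos'],t['ee_rot'],s); print(rows,'x',','.join(f'{v:g}' for v in r+0.),',',cl, '' if abs(r[3:]).max()<=1 else 'TOO FAR'); s=t
al=.088; pv=np.array([.6408,.0401,.012]); ax=np.array([np.cos(al),np.sin(al),0]); ay=np.array([-ax[1],ax[0],0])
def binp(th,x,z,y=0): return pv+ax*(x*np.cos(th)-z*np.sin(th))+ay*y+np.array([0,0,x*np.sin(th)+z*np.cos(th)])
E
python3 - <<'E'
from h import *
H=binp(.1,-.035,.105); print(H)
d=[np.pi,0,np.pi/2+al]
plan([(H+[0,0,.09],d,.31,6,6),(H+[0,0,.007],d,.31,4,1)])
E
```

```text
[0.59566766 0.03611807 0.11298127]
6 x 0,0,0.064,-0.781,-0.59,0.058 , 0.31 
6 x 0,0,0.064,-0.883,-0.423,0.057 , 0.31 
6 x 0,0,0.064,-0.949,-0.239,0.057 , 0.31 
6 x 0,0,0.064,-0.978,-0.045,0.057 , 0.31 
6 x 0,0,0.064,-0.967,0.15,0.057 , 0.31 
6 x 0,0,0.064,-0.918,0.34,0.057 , 0.31 
4 x 0,0,0,0,0,0.692 , 0.31
```

Emit:
carry_out --steps '[0, 0, 0.064, -0.781, -0.59, 0.058, 0.31, 0, 0, 0.064, -0.781, -0.59, 0.058, 0.31, 0, 0, 0.064, -0.781, -0.59, 0.058, 0.31, 0, 0, 0.064, -0.781, -0.59, 0.058, 0.31, 0, 0, 0.064, -0.781, -0.59, 0.058, 0.31, 0, 0, 0.064, -0.781, -0.59, 0.058, 0.31]'

```text
time: 0.6
tool_pos: [0.2432, 0.5068, 0.2376]
ee_rot: [-3.142, -0.0, 2.66]
force: [0.1, 0.4, 1.0]
width: 0.0548
finger_force: 0.0
```

Emit:
carry_out --steps '[0, 0, 0.064, -0.883, -0.423, 0.057, 0.31, 0, 0, 0.064, -0.883, -0.423, 0.057, 0.31, 0, 0, 0.064, -0.883, -0.423, 0.057, 0.31, 0, 0, 0.064, -0.883, -0.423, 0.057, 0.31, 0, 0, 0.064, -0.883, -0.423, 0.057, 0.31, 0, 0, 0.064, -0.883, -0.423, 0.057, 0.31]'

```text
time: 1.1
tool_pos: [0.3129, 0.4137, 0.2307]
ee_rot: [3.142, -0.001, 2.461]
force: [-0.7, -0.3, 0.1]
width: 0.0307
finger_force: 0.0
```

Emit:
carry_out --steps '[0, 0, 0.064, -0.949, -0.239, 0.057, 0.31, 0, 0, 0.064, -0.949, -0.239, 0.057, 0.31, 0, 0, 0.064, -0.949, -0.239, 0.057, 0.31, 0, 0, 0.064, -0.949, -0.239, 0.057, 0.31, 0, 0, 0.064, -0.949, -0.239, 0.057, 0.31, 0, 0, 0.064, -0.949, -0.239, 0.057, 0.31]'

```text
time: 1.6
tool_pos: [0.3831, 0.3202, 0.2238]
ee_rot: [-3.142, -0.001, 2.261]
force: [-0.6, -0.3, -0.2]
width: 0.0301
finger_force: 0.0
```

Emit:
carry_out --steps '[0, 0, 0.064, -0.978, -0.045, 0.057, 0.31, 0, 0, 0.064, -0.978, -0.045, 0.057, 0.31, 0, 0, 0.064, -0.978, -0.045, 0.057, 0.31, 0, 0, 0.064, -0.978, -0.045, 0.057, 0.31, 0, 0, 0.064, -0.978, -0.045, 0.057, 0.31, 0, 0, 0.064, -0.978, -0.045, 0.057, 0.31]'

```text
time: 2.1
tool_pos: [0.4536, 0.2264, 0.217]
ee_rot: [-3.141, -0.001, 2.06]
force: [-0.3, -0.1, -0.8]
width: 0.0302
finger_force: 0.0
```

Emit:
carry_out --steps '[0, 0, 0.064, -0.967, 0.15, 0.057, 0.31, 0, 0, 0.064, -0.967, 0.15, 0.057, 0.31, 0, 0, 0.064, -0.967, 0.15, 0.057, 0.31, 0, 0, 0.064, -0.967, 0.15, 0.057, 0.31, 0, 0, 0.064, -0.967, 0.15, 0.057, 0.31]'

```text
time: 2.52
tool_pos: [0.5247, 0.1305, 0.2099]
ee_rot: [-3.141, 0.0, 1.856]
force: [-0.0, 0.2, -0.0]
width: 0.0302
finger_force: 0.0
```

Emit:
carry_out --steps '[0, 0, 0.064, -0.918, 0.34, 0.057, 0.31, 0, 0, 0.064, -0.918, 0.34, 0.057, 0.31, 0, 0, 0.064, -0.918, 0.34, 0.057, 0.31, 0, 0, 0.064, -0.918, 0.34, 0.057, 0.31, 0, 0, 0.064, -0.918, 0.34, 0.057, 0.31, 0, 0, 0.064, -0.918, 0.34, 0.057, 0.31]'

```text
time: 3.02
tool_pos: [0.5942, 0.0389, 0.203]
ee_rot: [-3.141, -0.001, 1.659]
force: [1.2, 0.4, -0.4]
width: 0.0299
finger_force: 0.0
```

Travel works precisely. Before descending I'll check the handle and the parts from the wrist and top cameras.

```bash
python3 - <<'E'
from h import *
c=get_calibration('wrist'); i=get_image('wrist'); crop(i,0,0,640,480,1,'w1.png'); print(c)
a,b=binp(.1,-.035,.105,.055),binp(.1,-.035,.105,-.055)
print(proj(c,a),proj(c,b),proj(c,binp(.1,-.035,.105)))
E
```

```text
{'mtx': array([[375.18803207,   0.        , 324.48626961],
       [  0.        , 375.18803207, 241.27056595],
       [  0.        ,   0.        ,   1.        ]]), 'origin': array([0.58850786, 0.11913304, 0.3433539 ]), 'rotation': array([-0.30004267,  0.00047268,  0.08804408])}
(np.float64(324.3940581050219), np.float64(173.88413422213972)) (np.float64(324.39857465003115), np.float64(333.3613486350197)) (np.float64(324.39646639393936), np.float64(258.91975487230485))
```

View pics/w1.png

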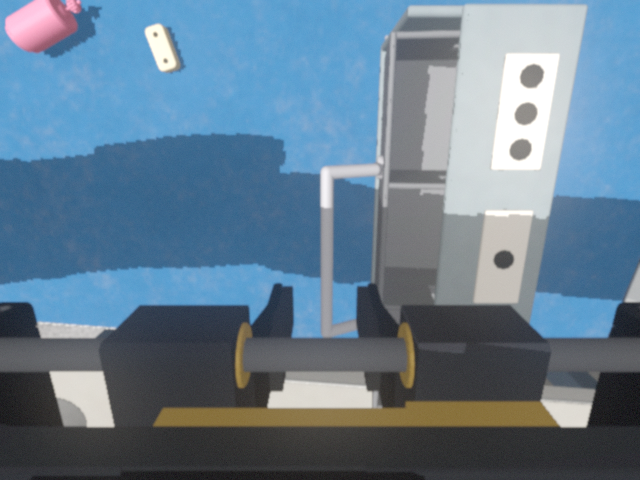

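The bar runs from (327,168) to (327,335), within 2 mm of prediction. Descending to grip it.

Emit:
carry_out --steps '[0, 0, 0, -0.01, 0, 0.4, 0.31, 0, 0, 0, -0.01, 0, 0.7, 0.31, 0, 0, 0, -0.01, 0, 0.7, 0.31, 0, 0, 0, -0.01, 0, 0.7, 0.31, 0, 0, 0, -0.01, 0, 0.7, 1, 0, 0, 0, -0.01, 0, 0.7, 1, 0, 0, 0, -0.01, 0, 0.7, 1, 0, 0, 0, -0.01, 0, 0.7, 1, 0, 0, 0, -0.01, 0, 0.7, 1]'

```text
time: 3.82
tool_pos: [0.5955, 0.0347, 0.1207]
ee_rot: [3.139, -0.001, 1.655]
force: [-0.8, 0.0, 5.8]
width: 0.0067
finger_force: 30.0
```

```bash
python3 - <<'E'
from h import *
s=read_state(); p=s['tool_pos']; print(p,s['width'],s['force'])
q=p-pv; print('handle x in frame rel pivot',q@ax,q@ay,p[2])
from scipy.optimize import brentq
th0=brentq(lambda t:-.035*np.cos(t)-.105*np.sin(t)-q@ax,-.1,.4); print('th0',th0)
off=p-binp(th0,-.035,.105); print(off)
for th in np.linspace(th0,.665,13)[1:]:
    t=binp(th,-.035,.105)+off; t-= ay*((t-p)@ay); print(round(th,3),rel(t,s['ee_rot']))
E
```

```text
[0.59554162 0.03470476 0.120669  ] 0.006744637210357292 [-0.77840324  0.01232765  5.7535443 ]
handle x in frame rel pivot -0.045557421100899616 -0.0013967669206409353 0.12066899679256084
th0 0.10247477152959748
[ 0.00012276 -0.00139136  0.00780016]
0.149 [ 0.     0.     0.    -0.    -0.039  0.019]
0.196 [ 0.     0.     0.    -0.    -0.077  0.039]
0.243 [ 0.     0.     0.    -0.001 -0.114  0.061]
0.29 [ 0.     0.     0.    -0.001 -0.15   0.085]
0.337 [ 0.     0.     0.    -0.001 -0.185  0.111]
0.384 [ 0.     0.     0.    -0.001 -0.219  0.138]
0.431 [ 0.     0.     0.    -0.001 -0.251  0.167]
0.477 [ 0.     0.     0.    -0.001 -0.282  0.197]
0.524 [ 0.     0.     0.    -0.001 -0.311  0.228]
0.571 [ 0.     0.     0.    -0.002 -0.339  0.261]
0.618 [ 0.     0.     0.    -0.002 -0.366  0.296]
0.665 [ 0.     0.     0.    -0.002 -0.391  0.331]
```

Emit:
carry_out --steps '[0, 0, 0, 0, -0.039, 0.019, 1, 0, 0, 0, 0, -0.077, 0.039, 1, 0, 0, 0, -0.001, -0.114, 0.061, 1, 0, 0, 0, -0.001, -0.15, 0.085, 1, 0, 0, 0, -0.001, -0.185, 0.111, 1, 0, 0, 0, -0.001, -0.219, 0.138, 1, 0, 0, 0, -0.001, -0.251, 0.167, 1, 0, 0, 0, -0.001, -0.282, 0.197, 1, 0, 0, 0, -0.001, -0.311, 0.228, 1, 0, 0, 0, -0.002, -0.339, 0.261, 1, 0, 0, 0, -0.002, -0.366, 0.296, 1, 0, 0, 0, -0.002, -0.391, 0.331, 1]'

```text
time: 4.82
tool_pos: [0.5504, 0.0308, 0.0818]
ee_rot: [3.136, -0.001, 1.655]
force: [4.7, 2.1, 41.9]
width: 0.0065
finger_force: 30.0
```

```bash
python3 - <<'E'
from h import *
s=read_state(); p=s['tool_pos']; q=p-pv; print(q@ax,p[2],s['force'],s['width'])
for th in (.6,.62,.64,.65,.66,.67): print(th,(binp(th,-.035,.105)-pv)@ax, binp(th,-.035,.105)[2]+.0078)
E
```

```text
-0.09082636597858684 0.08182706124316469 [ 4.65559943  2.11398124 41.94040021] 0.006507134269337793
0.6 -0.08817420622831748 0.08669775299668998
0.62 -0.08949443783960573 0.08492100733076037
0.64 -0.09077887286900142 0.083118214130167
0.65 -0.09140750555150115 0.08220727464688947
0.66 -0.09202699755961828 0.08129009448815314
0.67 -0.09263728694466844 0.08036676537120957
```

The bin is at its stop (42 N on the wrist, angle about 0.65). Releasing it and going to the motor.

```bash
python3 - <<'E'
from h import *
s=read_state(); p=s['tool_pos']; d=list(s['ee_rot'])
M=np.array([.408,.2685,0]); dm=[np.pi,0,2.36]
plan([(p,d,.31,4,1),(p+[0,0,.1],[np.pi,0,1.66],.0,5,1),(M+[0,0,.11],dm,-.38,6,3),(M+[0,0,.026],dm,-.38,4,1)])
E
```

```text
4 x 0,0,0,0,0,0 , 0.31 
5 x 0.002,0,-0.002,0.001,0.005,-0.833 , 0.0 
6 x 0,0,-0.074,0.693,-0.335,0.2 , -0.38 
6 x 0,0,-0.074,0.752,-0.166,0.2 , -0.38 
6 x 0,0,-0.074,0.77,0.012,0.2 , -0.38 
4 x 0,0,0,0,0,0.7 , -0.38
```

Emit:
carry_out --steps '[0, 0, 0, 0, 0, 0, 0.31, 0, 0, 0, 0, 0, 0, 0.31, 0, 0, 0, 0, 0, 0, 0.31, 0, 0, 0, 0, 0, 0, 0.31, 0, 0, 0, 0, 0, -0.3, 0.31, 0, 0, 0, 0, 0, -0.6, 0.31, 0, 0, 0, 0, 0, -0.83, 0.31, 0, 0, 0, 0, 0, -0.83, 0.31]'

```text
time: 5.48
tool_pos: [0.5498, 0.03, 0.184]
ee_rot: [3.136, -0.001, 1.654]
force: [0.8, 0.1, 0.2]
width: 0.0297
finger_force: 0.0
```

Emit:
carry_out --steps '[0, 0, -0.074, 0.693, -0.335, 0.2, -0.38, 0, 0, -0.074, 0.693, -0.335, 0.2, -0.38, 0, 0, -0.074, 0.693, -0.335, 0.2, -0.38, 0, 0, -0.074, 0.693, -0.335, 0.2, -0.38, 0, 0, -0.074, 0.693, -0.335, 0.2, -0.38]'

```text
time: 5.9
tool_pos: [0.5, 0.11, 0.1544]
ee_rot: [-3.139, 0.0, 1.888]
force: [0.1, 0.2, 0.2]
width: 0.0548
finger_force: 0.0
```

Emit:
carry_out --steps '[0, 0, -0.074, 0.752, -0.166, 0.2, -0.38, 0, 0, -0.074, 0.752, -0.166, 0.2, -0.38, 0, 0, -0.074, 0.752, -0.166, 0.2, -0.38, 0, 0, -0.074, 0.752, -0.166, 0.2, -0.38, 0, 0, -0.074, 0.752, -0.166, 0.2, -0.38]'

```text
time: 6.32
tool_pos: [0.4543, 0.1885, 0.131]
ee_rot: [-3.141, 0.001, 2.118]
force: [0.6, -0.2, -0.2]
width: 0.0604
finger_force: 0.0
```

Emit:
carry_out --steps '[0, 0, -0.074, 0.77, 0.012, 0.2, -0.38, 0, 0, -0.074, 0.77, 0.012, 0.2, -0.38, 0, 0, -0.074, 0.77, 0.012, 0.2, -0.38, 0, 0, -0.074, 0.77, 0.012, 0.2, -0.38, 0, 0, -0.074, 0.77, 0.012, 0.2, -0.38, 0, 0, -0.074, 0.77, 0.012, 0.2, -0.38]'

```text
time: 6.82
tool_pos: [0.4087, 0.2672, 0.1076]
ee_rot: [3.141, 0.001, 2.348]
force: [0.4, -0.8, 0.1]
width: 0.06
finger_force: 0.0
```

```bash
python3 - <<'E'
from h import *
print(read_state()['joint_positions'])
for n in('wrist','top'):
    cv2.imwrite(f'pics/{n}2.png',get_image(n)[:,:,::-1])
a=cv2.imread('pics/wrist2.png'); b=cv2.imread('pics/top2.png')
b=cv2.resize(b[135:225,330:470],None,fx=4,fy=4,interpolation=cv2.INTER_CUBIC)
cv2.imwrite('pics/v2.png',np.vstack([cv2.resize(a,(560,420))[:240],b[:360]]))
c=get_calibration('wrist'); print(c['origin'],c['rotation'])
E
```

```text
[-0.90509663  0.15930282  0.25092662  1.98719605 -0.04591166  1.00003256
  0.14460349]
[0.35226958 0.32460433 0.24785967] [-0.30224374 -0.00106167  0.7777275 ]
```

View pics/v2.png

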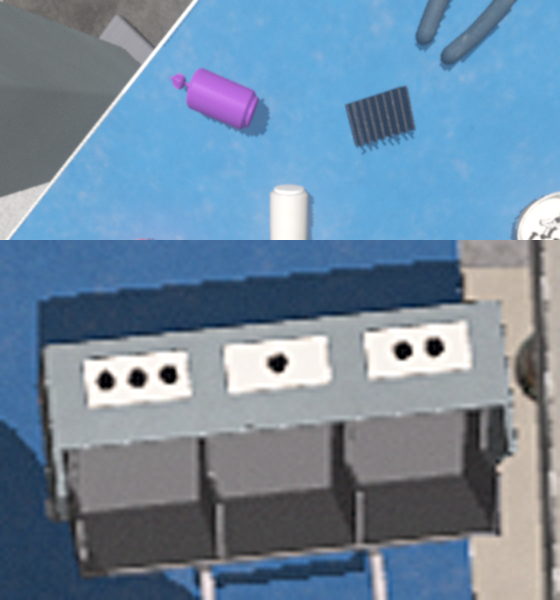

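The wrist view shows the grey can vertical in the image at x≈330 (centre 324), so it's aligned. The bin stands fully tipped, with plates 3-1-2. Gripping the motor.

Emit:
carry_out --steps '[0, 0, 0, 0, 0, 0.3, -0.38, 0, 0, 0, 0, 0, 0.6, -0.38, 0, 0, 0, 0, 0, 0.68, -0.38, 0, 0, 0, 0, 0, 0.68, -0.38, 0, 0, 0, 0, 0, 0.68, 1, 0, 0, 0, 0, 0, 0.68, 1, 0, 0, 0, 0, 0, 0.68, 1, 0, 0, 0, 0, 0, 0.68, 1, 0, 0, 0, 0, 0, 0.68, 1, 0, 0, 0, 0, 0, 0.68, 1]'

```text
time: 7.75
tool_pos: [0.4073, 0.2692, 0.026]
ee_rot: [3.141, -0.0, 2.352]
force: [0.5, -0.7, 0.8]
width: 0.0282
finger_force: 0.1
```

```bash
cat >> h.py <<'E'
def tilt(phi,psi):
    "tool down with yaw psi, leaned back toward robot by phi about frame y"
    return (Ro.from_rotvec(-phi*ay)*Ro.from_euler('xyz',[np.pi,0,psi])).as_euler('xyz')
def gtcp(x,z,y,phi=.65): # TCP so that grasp point (3mm ahead) is at bin x,z
    return binp(.65,x,z,y)+.003*Ro.from_rotvec(-phi*ay).apply([0,0,1])
E
python3 - <<'E'
from h import *
s=read_state(); p=s['tool_pos']; print(p)
T=tilt(.65,np.pi+al); print(T,Ro.from_euler('xyz',T).as_matrix()[:,2])
A=gtcp(.032,.13,0); print(A,gtcp(.032,.037,0))
plan([(p+[0,0,.115],s['ee_rot'],1,5,1),(A,T,1,7,3)])
c=get_calibration('wrist'); 
import copy; c['origin']=np.array([0.35226958,0.32460433,0.24785967]); c['rotation']=np.array([-0.30224374,-0.00106167,0.7777275]); print('sink',pix(c,(434,134),.016))
E
```

```text
[0.40725802 0.26919181 0.02601277]
[ 3.14159265  0.65       -3.05359265] [ 0.60284464  0.05318769 -0.7960838 ]
[0.58599777 0.03526492 0.13724511] [0.64206232 0.04021137 0.06320932]
5 x 0,0,0,0,0.001,-0.958 , 1 
7 x -0.03,-0.064,-0.09,-0.811,-0.105,0.01 , 1 
7 x -0.03,-0.064,-0.09,-0.733,-0.332,0.147 , 1 
7 x -0.03,-0.064,-0.09,-0.569,-0.537,0.239 , 1 
sink [0.40270274 0.3665335  0.016     ]
```

Emit:
carry_out --steps '[0, 0, 0, 0, 0, 0, 1, 0, 0, 0, 0, 0, 0, 1, 0, 0, 0, 0, 0, 0, 1, 0, 0, 0, 0, 0, -0.2, 1, 0, 0, 0, 0, 0, -0.45, 1, 0, 0, 0, 0, 0, -0.7, 1, 0, 0, 0, 0, 0, -0.96, 1, 0, 0, 0, 0, 0, -0.96, 1]'

```text
time: 8.42
tool_pos: [0.4093, 0.2707, 0.1463]
ee_rot: [3.134, 0.0, 2.352]
force: [1.4, 1.9, -1.1]
width: 0.0266
finger_force: 30.0
```

Emit:
carry_out --steps '[-0.03, -0.064, -0.09, -0.811, -0.105, 0.01, 1, -0.03, -0.064, -0.09, -0.811, -0.105, 0.01, 1, -0.03, -0.064, -0.09, -0.811, -0.105, 0.01, 1, -0.03, -0.064, -0.09, -0.811, -0.105, 0.01, 1, -0.03, -0.064, -0.09, -0.811, -0.105, 0.01, 1, -0.03, -0.064, -0.09, -0.811, -0.105, 0.01, 1]'

```text
time: 8.92
tool_pos: [0.466, 0.192, 0.1394]
ee_rot: [3.076, 0.21, 2.628]
force: [0.6, -0.1, -1.5]
width: 0.0268
finger_force: 30.0
```

Emit:
carry_out --steps '[-0.03, -0.064, -0.09, -0.733, -0.332, 0.147, 1, -0.03, -0.064, -0.09, -0.733, -0.332, 0.147, 1, -0.03, -0.064, -0.09, -0.733, -0.332, 0.147, 1, -0.03, -0.064, -0.09, -0.733, -0.332, 0.147, 1, -0.03, -0.064, -0.09, -0.733, -0.332, 0.147, 1, -0.03, -0.064, -0.09, -0.733, -0.332, 0.147, 1]'

```text
time: 9.42
tool_pos: [0.5262, 0.1148, 0.1385]
ee_rot: [3.07, 0.431, 2.91]
force: [0.5, 0.3, -0.9]
width: 0.0269
finger_force: 30.0
```

Emit:
carry_out --steps '[-0.03, -0.064, -0.09, -0.569, -0.537, 0.239, 1, -0.03, -0.064, -0.09, -0.569, -0.537, 0.239, 1, -0.03, -0.064, -0.09, -0.569, -0.537, 0.239, 1, -0.03, -0.064, -0.09, -0.569, -0.537, 0.239, 1, -0.03, -0.064, -0.09, -0.569, -0.537, 0.239, 1, -0.03, -0.064, -0.09, -0.569, -0.537, 0.239, 1, -0.03, -0.064, -0.09, -0.569, -0.537, 0.239, 1]'

```text
time: 10.0
tool_pos: [0.5862, 0.0372, 0.1372]
ee_rot: [3.141, 0.644, -3.052]
force: [-0.5, 1.1, -0.8]
width: 0.0269
finger_force: 30.0
```

```bash
python3 - <<'E'
from h import *
s=read_state(); print(s['joint_positions'],s['width'],s['finger_force'])
T=tilt(.65,np.pi+al)
plan([(gtcp(.032,.08,0),T,1,5,1),(gtcp(.032,.036,0),T,1,4,1)])
i=get_image('scene'); crop(i,320,170,580,370,3,'s3.png')
E
```

```text
[-0.68264447 -0.01808329  0.51992082  2.2600366   0.1982397   0.25884499
  1.32592942] 0.026896772809223243 29.991176426410675
5 x 0.001,-0.002,0,-0.001,-0.017,0.414 , 1 
4 x 0,0,0,0,0,0.367 , 1
```

View pics/s3.png

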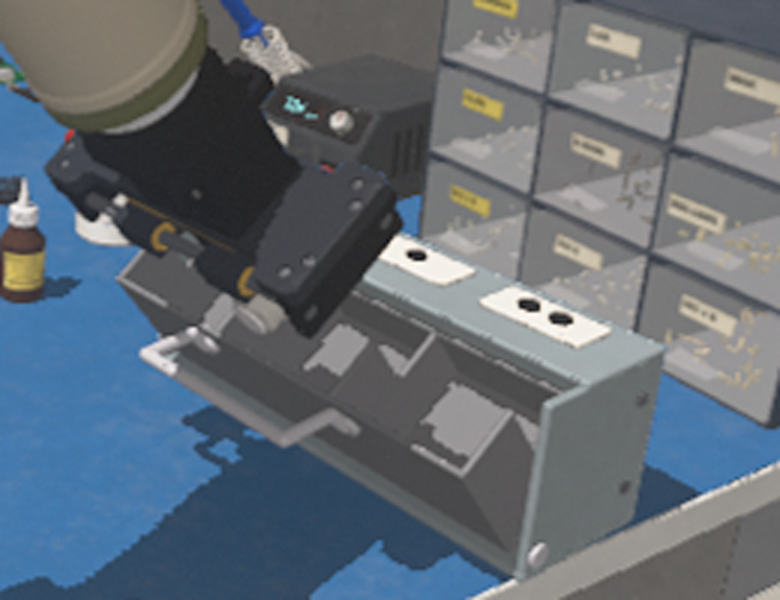

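The motor is held, aligned over the middle (one-pip) compartment at about (265,315) in the crop. Lowering it.

Emit:
carry_out --steps '[0, -0.002, 0, 0, -0.017, 0.2, 1, 0, -0.002, 0, 0, -0.017, 0.414, 1, 0, -0.002, 0, 0, -0.017, 0.414, 1, 0, -0.002, 0, 0, -0.017, 0.5, 1, 0, -0.002, 0, 0, -0.017, 0.6, 1, 0, -0.002, 0, 0, -0.017, 0.66, 1, 0, -0.002, 0, 0, -0.017, 0.66, 1]'

```text
time: 10.63
tool_pos: [0.6336, 0.0387, 0.0729]
ee_rot: [3.142, 0.65, -3.051]
force: [-0.2, -0.0, -1.5]
width: 0.0271
finger_force: 30.0
```

Emit:
carry_out --steps '[0, 0, 0, 0, 0, 0.04, 1, 0, 0, 0, 0, 0, 0.08, 1, 0, 0, 0, 0, 0, 0.12, 1, 0, 0, 0, 0, 0, 0.12, 1]'

```text
time: 10.97
tool_pos: [0.6443, 0.0389, 0.0641]
ee_rot: [-3.141, 0.656, -3.051]
force: [0.1, 2.2, 7.5]
width: 0.0268
finger_force: 34.4
```

```bash
python3 - <<'E'
from h import *
s=read_state(); print(s['force'],s['tool_pos'],gtcp(.032,.036,0),s['ee_rot'])
E
```

```text
[0.08539394 2.15372718 7.49837623] [0.64430648 0.03889062 0.06406467] [0.64266517 0.04026456 0.06241323] [-3.14087939  0.65613606 -3.05064011]
```

Contact is light (7 N), so the motor is practically seated. Releasing and withdrawing along the tool axis.

Emit:
carry_out --steps '[0, 0, 0, 0, 0, 0, 0.5, 0, 0, 0, 0, 0, 0, 0.2, 0, 0, 0, 0, 0, 0, 0.1, 0, 0, 0, 0, 0, 0, 0.1, 0, 0, 0, 0, 0, 0, 0.1, 0, 0, 0, 0, 0, -0.2, 0.1, 0, 0, 0, 0, 0, -0.5, 0.1, 0, 0, 0, 0, 0, -0.8, 0.1, 0, 0, 0, 0, 0, -0.8, 0.1]'

```text
time: 11.72
tool_pos: [0.5888, 0.0344, 0.1346]
ee_rot: [-3.14, 0.652, -3.048]
force: [-0.6, 1.0, 0.6]
width: 0.0392
finger_force: 0.0
```

```bash
python3 - <<'E'
from h import *
s=read_state()
S=np.array([.4026,.366,0]); ds=[np.pi,0,2.65]
plan([(S+[0,0,.14],ds,-.6,7,4),(S+[0,0,.026],ds,-.6,5,1)])
i=get_image('top'); crop(i,335,140,465,220,5,'t3.png')
E
```

```text
7 x 0.015,0.05,0.045,0.249,0.724,-0.206 , -0.6 
7 x 0.015,0.05,0.045,0.379,0.67,-0.189 , -0.6 
7 x 0.015,0.05,0.045,0.495,0.6,-0.149 , -0.6 
7 x 0.015,0.05,0.045,0.593,0.517,-0.089 , -0.6 
5 x 0,0,0,0,0,0.95 , -0.6
```

View pics/t3.png

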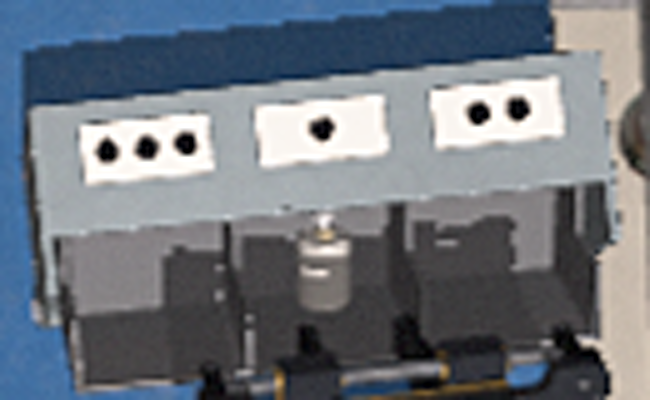

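The motor lies in the middle compartment at about (325,275), so the one-pip load is done. Checking the clearance to the cutters' handles numerically before going to the sink.

```bash
python3 - <<'E'
from h import *
c=dict(get_calibration('wrist')); c['origin']=np.array([0.35226958,0.32460433,0.24785967]); c['rotation']=np.array([-0.30224374,-0.00106167,0.7777275])
for uv in((484,46),(512,70)):
    q=pix(c,uv,.01); d=q[:2]-[.4026,.366]; print(q,d@[np.cos(1.085),np.sin(1.085)],d@[-np.sin(1.085),np.cos(1.085)])
s=[pix(c,np.array(p)*640/560,.018) for p in((347,103),(410,86),(413,130),(356,148))]; print(np.mean(s,0)); print([np.arctan2(*(b-a)[[1,0]]) for a,b in((s[0],s[1]),(s[1],s[2]))])
E
```

```text
[0.38743844 0.41919542 0.01      ] 0.039961767784414536 0.03824503703077234
[0.40900601 0.42278335 0.01      ] 0.05320475579253965 0.020848014612327957
[0.40302656 0.36692075 0.018     ]
[np.float64(1.0322016922455453), np.float64(-0.6079986442195103)]
```

Emit:
carry_out --steps '[0.015, 0.05, 0.045, 0.249, 0.724, -0.206, 0.1, 0.015, 0.05, 0.045, 0.249, 0.724, -0.206, 0.1, 0.015, 0.05, 0.045, 0.249, 0.724, -0.206, 0.1, 0.015, 0.05, 0.045, 0.249, 0.724, -0.206, 0.1, 0.015, 0.05, 0.045, 0.249, 0.724, -0.206, 0.1, 0.015, 0.05, 0.045, 0.249, 0.724, -0.206, 0.1]'

```text
time: 12.27
tool_pos: [0.5424, 0.1175, 0.1352]
ee_rot: [3.101, 0.492, 3.072]
force: [0.3, -0.0, -0.3]
width: 0.0392
finger_force: 0.0
```

Emit:
carry_out --steps '[0.015, 0.05, 0.045, 0.379, 0.67, -0.189, -0.38, 0.015, 0.05, 0.045, 0.379, 0.67, -0.189, -0.38, 0.015, 0.05, 0.045, 0.379, 0.67, -0.189, -0.38, 0.015, 0.05, 0.045, 0.379, 0.67, -0.189, -0.38, 0.015, 0.05, 0.045, 0.379, 0.67, -0.189, -0.38, 0.015, 0.05, 0.045, 0.379, 0.67, -0.189, -0.38]'

```text
time: 12.77
tool_pos: [0.4962, 0.1985, 0.1362]
ee_rot: [3.091, 0.328, 2.924]
force: [-1.3, 0.8, 0.2]
width: 0.0587
finger_force: 0.0
```

Emit:
carry_out --steps '[0.015, 0.05, 0.045, 0.495, 0.6, -0.149, -0.38, 0.015, 0.05, 0.045, 0.495, 0.6, -0.149, -0.38, 0.015, 0.05, 0.045, 0.495, 0.6, -0.149, -0.38, 0.015, 0.05, 0.045, 0.495, 0.6, -0.149, -0.38, 0.015, 0.05, 0.045, 0.495, 0.6, -0.149, -0.38, 0.015, 0.05, 0.045, 0.495, 0.6, -0.149, -0.38]'

```text
time: 13.27
tool_pos: [0.4502, 0.281, 0.1377]
ee_rot: [3.104, 0.165, 2.785]
force: [-0.1, -0.0, 0.4]
width: 0.0602
finger_force: 0.0
```

Emit:
carry_out --steps '[0.015, 0.05, 0.045, 0.593, 0.517, -0.089, -0.38, 0.015, 0.05, 0.045, 0.593, 0.517, -0.089, -0.38, 0.015, 0.05, 0.045, 0.593, 0.517, -0.089, -0.38, 0.015, 0.05, 0.045, 0.593, 0.517, -0.089, -0.38, 0.015, 0.05, 0.045, 0.593, 0.517, -0.089, -0.38, 0.015, 0.05, 0.045, 0.593, 0.517, -0.089, -0.38]'

```text
time: 13.77
tool_pos: [0.404, 0.364, 0.139]
ee_rot: [3.139, 0.006, 2.647]
force: [-0.3, 0.5, -0.0]
width: 0.0603
finger_force: 0.0
```

```bash
python3 - <<'E'
from h import *
S=np.array([.4028,.3665,.026]); plan([(S,[np.pi,0,2.63],-.38,5,1)])
E
```

```text
5 x 0.001,0.002,0.005,0.024,0.011,0.942 , -0.38
```

Emit:
carry_out --steps '[0, 0, 0.005, 0, 0.004, 0.3, -0.38, 0, 0, 0.005, 0, 0.004, 0.6, -0.38, 0, 0, 0.005, 0, 0.004, 0.85, -0.38, 0, 0, 0.005, 0, 0.004, 0.95, -0.38, 0, 0, 0.005, 0, 0.004, 0.95, -0.38, 0, 0, 0.005, 0, 0.004, 0.95, 1, 0, 0, 0.005, 0, 0.004, 0.95, 1, 0, 0, 0.005, 0, 0.004, 0.95, 1, 0, 0, 0.005, 0, 0.004, 0.95, 1, 0, 0, 0.005, 0, 0.004, 0.95, 1, 0, 0, 0.005, 0, 0.004, 0.95, 1, 0, 0, 0.005, 0, 0.004, 0.95, 1]'

```text
time: 14.77
tool_pos: [0.4041, 0.3667, 0.0258]
ee_rot: [3.138, 0.005, 2.633]
force: [-0.6, -2.0, 7.1]
width: 0.038
finger_force: 46.5
```

```bash
python3 - <<'E'
from h import *
s=read_state(); p=s['tool_pos']; print(p,s['width'],s['finger_force'],s['force'])
T=tilt(.65,np.pi+al); y=-.089
A=gtcp(.040,.13,y)
plan([(p+[0,0,.116],s['ee_rot'],1,5,1),(A,T,1,6,5),(gtcp(.040,.046,y),T,1,6,1)])
E
```

```text
[0.40413102 0.36671531 0.02577503] 0.03802496878158267 46.52897268533707 [-0.5774991  -1.9958818   7.09121287]
5 x 0,0,0,-0.005,0.003,-0.967 , 1 
6 x -0.012,-0.04,-0.037,-0.626,-0.452,0.001 , 1 
6 x -0.012,-0.04,-0.037,-0.566,-0.521,0.057 , 1 
6 x -0.012,-0.04,-0.037,-0.492,-0.586,0.102 , 1 
6 x -0.012,-0.04,-0.037,-0.407,-0.642,0.135 , 1 
6 x -0.012,-0.04,-0.037,-0.312,-0.689,0.154 , 1 
6 x 0,0,0,0,0,0.7 , 1
```

Emit:
carry_out --steps '[0, 0, 0, 0, 0, 0, 1, 0, 0, 0, 0, 0, -0.25, 1, 0, 0, 0, 0, 0, -0.5, 1, 0, 0, 0, 0, 0, -0.75, 1, 0, 0, 0, 0, 0, -0.97, 1, 0, 0, 0, 0, 0, -0.97, 1]'

```text
time: 15.27
tool_pos: [0.405, 0.3684, 0.1469]
ee_rot: [3.131, 0.006, 2.633]
force: [0.2, 0.7, 0.3]
width: 0.0382
finger_force: 41.1
```

Emit:
carry_out --steps '[-0.012, -0.04, -0.037, -0.626, -0.452, 0.001, 1, -0.012, -0.04, -0.037, -0.626, -0.452, 0.001, 1, -0.012, -0.04, -0.037, -0.626, -0.452, 0.001, 1, -0.012, -0.04, -0.037, -0.626, -0.452, 0.001, 1, -0.012, -0.04, -0.037, -0.626, -0.452, 0.001, 1]'

```text
time: 15.68
tool_pos: [0.4422, 0.2823, 0.1415]
ee_rot: [3.109, 0.132, 2.745]
force: [0.2, 0.3, -0.2]
width: 0.0384
finger_force: 41.1
```

Emit:
carry_out --steps '[-0.012, -0.04, -0.037, -0.566, -0.521, 0.057, 1, -0.012, -0.04, -0.037, -0.566, -0.521, 0.057, 1, -0.012, -0.04, -0.037, -0.566, -0.521, 0.057, 1, -0.012, -0.04, -0.037, -0.566, -0.521, 0.057, 1, -0.012, -0.04, -0.037, -0.566, -0.521, 0.057, 1]'

```text
time: 16.1
tool_pos: [0.4814, 0.1996, 0.1418]
ee_rot: [3.093, 0.262, 2.859]
force: [0.6, 0.1, 0.3]
width: 0.0379
finger_force: 41.1
```

Emit:
carry_out --steps '[-0.012, -0.04, -0.037, -0.492, -0.586, 0.102, 1, -0.012, -0.04, -0.037, -0.492, -0.586, 0.102, 1, -0.012, -0.04, -0.037, -0.492, -0.586, 0.102, 1, -0.012, -0.04, -0.037, -0.492, -0.586, 0.102, 1, -0.012, -0.04, -0.037, -0.492, -0.586, 0.102, 1]'

```text
time: 16.52
tool_pos: [0.521, 0.1164, 0.1422]
ee_rot: [3.093, 0.394, 2.976]
force: [0.1, 0.4, -0.7]
width: 0.0381
finger_force: 41.1
```

Emit:
carry_out --steps '[-0.012, -0.04, -0.037, -0.407, -0.642, 0.135, 1, -0.012, -0.04, -0.037, -0.407, -0.642, 0.135, 1, -0.012, -0.04, -0.037, -0.407, -0.642, 0.135, 1, -0.012, -0.04, -0.037, -0.407, -0.642, 0.135, 1, -0.012, -0.04, -0.037, -0.407, -0.642, 0.135, 1]'

```text
time: 16.93
tool_pos: [0.5606, 0.0329, 0.1426]
ee_rot: [3.11, 0.524, 3.101]
force: [-0.1, 0.1, -0.1]
width: 0.0383
finger_force: 41.1
```

Emit:
carry_out --steps '[-0.012, -0.04, -0.037, -0.312, -0.689, 0.154, 1, -0.012, -0.04, -0.037, -0.312, -0.689, 0.154, 1, -0.012, -0.04, -0.037, -0.312, -0.689, 0.154, 1, -0.012, -0.04, -0.037, -0.312, -0.689, 0.154, 1, -0.012, -0.04, -0.037, -0.312, -0.689, 0.154, 1, -0.012, -0.04, -0.037, -0.312, -0.689, 0.154, 1]'

```text
time: 17.43
tool_pos: [0.6012, -0.052, 0.1437]
ee_rot: [-3.132, 0.654, -3.041]
force: [-0.9, 0.4, -0.7]
width: 0.0379
finger_force: 41.1
```

```bash
python3 - <<'E'
from h import *
s=read_state(); print(s['joint_positions'],s['width'],s['finger_force'])
T=tilt(.65,np.pi+al); y=-.089
plan([(gtcp(.040,.05,y),T,1,6,1),(gtcp(.040,.037,y),T,1,6,1)])
E
```

```text
[-9.90175093e-01  7.36600844e-04  1.07646409e+00  2.23232099e+00
 -3.83086930e-01  2.81797808e-01  2.08825157e+00] 0.03794022340310375 41.0904760658741
6 x -0.001,0.001,0.003,0.018,-0.005,0.671 , 1 
6 x 0,0,0,0,0,0.108 , 1
```

Emit:
carry_out --steps '[0, 0, 0.002, 0.012, 0, 0.2, 1, 0, 0, 0.002, 0.012, 0, 0.4, 1, 0, 0, 0.002, 0.012, 0, 0.55, 1, 0, 0, 0.002, 0.012, 0, 0.67, 1, 0, 0, 0.002, 0.012, 0, 0.67, 1]'

```text
time: 17.85
tool_pos: [0.6393, -0.0456, 0.0954]
ee_rot: [-3.123, 0.653, -3.032]
force: [0.2, -0.8, -1.3]
width: 0.0382
finger_force: 41.1
```

Emit:
carry_out --steps '[0, 0, 0, 0, 0, 0.04, 1, 0, 0, 0, 0, 0, 0.08, 1, 0, 0, 0, 0, 0, 0.11, 1, 0, 0, 0, 0, 0, 0.11, 1]'

```text
time: 18.18
tool_pos: [0.6468, -0.0463, 0.0851]
ee_rot: [-3.123, 0.653, -3.034]
force: [-0.4, -0.4, -1.1]
width: 0.0383
finger_force: 41.1
```

```bash
python3 - <<'E'
from h import *
s=read_state(); print(s['force'],s['tool_pos'],gtcp(.04,.037,-.089),s['ee_rot'])
E
```

```text
[-0.44960829 -0.37937233 -1.07382693] [ 0.64676506 -0.04633718  0.08506904] [ 0.65622824 -0.04788452  0.06805081] [-3.12285183  0.65292602 -3.03407372]
```

Emit:
carry_out --steps '[0, 0, 0, 0, -0.006, 0.05, 1, 0, 0, 0, 0, -0.012, 0.1, 1, 0, 0, 0, 0, -0.012, 0.15, 1, 0, 0, 0, 0, -0.012, 0.16, 1, 0, 0, 0, 0, -0.012, 0.16, 1]'

```text
time: 18.6
tool_pos: [0.6583, -0.0486, 0.0705]
ee_rot: [-3.122, 0.654, -3.035]
force: [-0.5, 0.3, -0.7]
width: 0.0382
finger_force: 41.1
```

Emit:
carry_out --steps '[0, 0, 0, 0, 0, 0.02, 1, 0, 0, 0, 0, 0, 0.02, 0.05, 0, 0, 0, 0, 0, 0.02, -0.05, 0, 0, 0, 0, 0, 0.02, -0.05, 0, 0, 0, 0, 0, 0.02, -0.05, 0, 0, 0, 0, 0, -0.2, -0.05, 0, 0, 0, 0, 0, -0.5, -0.05, 0, 0, 0, 0, 0, -0.8, -0.05, 0, 0, 0, 0, 0, -0.8, -0.05]'

```text
time: 19.35
tool_pos: [0.5996, -0.0541, 0.1484]
ee_rot: [-3.121, 0.655, -3.037]
force: [0.4, 1.2, 1.0]
width: 0.046
finger_force: 0.0
```

```bash
python3 - <<'E'
from h import *
s=read_state(); print(s['joint_positions'])
S=np.array([.4495,.1655,0]); ds=[np.pi,0,1.93]
plan([(S+[0,0,.12],ds,.08,7,4),(S+[0,0,.024],ds,.08,5,1)])
i=get_image('top'); crop(i,335,140,465,220,5,'t4.png')
b=cv2.imread('pics/t4.png'); print([b[200:330,x0:x1].mean() for x0,x1 in((70,220),(240,390),(420,570))])
E
```

```text
[-5.46727601e-01  8.06915503e-04  6.13490281e-01  2.22088025e+00
 -3.07715471e-01  2.81620075e-01  2.00309713e+00]
7 x 0.033,0.045,0.1,0.245,0.485,-0.123 , 0.08 
7 x 0.033,0.045,0.1,0.398,0.37,-0.122 , 0.08 
7 x 0.033,0.045,0.1,0.507,0.215,-0.087 , 0.08 
7 x 0.033,0.045,0.1,0.555,0.04,-0.024 , 0.08 
5 x 0,0,0,0,0,0.8 , 0.08 
[np.float64(135.91252991452993), np.float64(120.11232478632479), np.float64(55.47282051282051)]
```

View pics/t4.png

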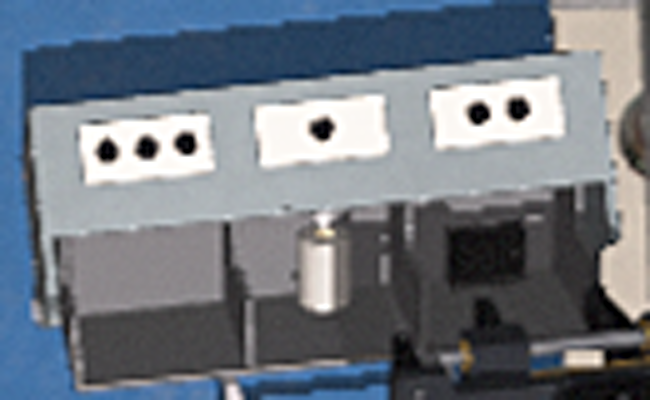

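The sink lies in the right (two-pip) compartment at about (487,255), and the motor is still in the middle one. Next is the spacer.

Emit:
carry_out --steps '[0.033, 0.045, 0.1, 0.245, 0.485, -0.123, 0.08, 0.033, 0.045, 0.1, 0.245, 0.485, -0.123, 0.08, 0.033, 0.045, 0.1, 0.245, 0.485, -0.123, 0.08, 0.033, 0.045, 0.1, 0.245, 0.485, -0.123, 0.08, 0.033, 0.045, 0.1, 0.245, 0.485, -0.123, 0.08, 0.033, 0.045, 0.1, 0.245, 0.485, -0.123, 0.08]'

```text
time: 19.9
tool_pos: [0.5618, 0.002, 0.1398]
ee_rot: [3.062, 0.501, 2.874]
force: [-0.0, 0.3, -0.1]
width: 0.0402
finger_force: 0.0
```

Emit:
carry_out --steps '[0.033, 0.045, 0.1, 0.398, 0.37, -0.122, 0.08, 0.033, 0.045, 0.1, 0.398, 0.37, -0.122, 0.08, 0.033, 0.045, 0.1, 0.398, 0.37, -0.122, 0.08, 0.033, 0.045, 0.1, 0.398, 0.37, -0.122, 0.08, 0.033, 0.045, 0.1, 0.398, 0.37, -0.122, 0.08, 0.033, 0.045, 0.1, 0.398, 0.37, -0.122, 0.08]'

```text
time: 20.4
tool_pos: [0.5253, 0.0545, 0.1325]
ee_rot: [3.034, 0.332, 2.551]
force: [-0.8, -0.3, -0.6]
width: 0.0405
finger_force: 0.0
```

Emit:
carry_out --steps '[0.033, 0.045, 0.1, 0.507, 0.215, -0.087, 0.08, 0.033, 0.045, 0.1, 0.507, 0.215, -0.087, 0.08, 0.033, 0.045, 0.1, 0.507, 0.215, -0.087, 0.08, 0.033, 0.045, 0.1, 0.507, 0.215, -0.087, 0.08, 0.033, 0.045, 0.1, 0.507, 0.215, -0.087, 0.08, 0.033, 0.045, 0.1, 0.507, 0.215, -0.087, 0.08]'

```text
time: 20.9
tool_pos: [0.4874, 0.1085, 0.1251]
ee_rot: [3.063, 0.161, 2.243]
force: [0.1, -0.6, -0.6]
width: 0.0401
finger_force: 0.0
```

Emit:
carry_out --steps '[0.033, 0.045, 0.1, 0.555, 0.04, -0.024, 0.08, 0.033, 0.045, 0.1, 0.555, 0.04, -0.024, 0.08, 0.033, 0.045, 0.1, 0.555, 0.04, -0.024, 0.08, 0.033, 0.045, 0.1, 0.555, 0.04, -0.024, 0.08, 0.033, 0.045, 0.1, 0.555, 0.04, -0.024, 0.08, 0.033, 0.045, 0.1, 0.555, 0.04, -0.024, 0.08, 0.033, 0.045, 0.1, 0.555, 0.04, -0.024, 0.08]'

```text
time: 21.48
tool_pos: [0.4497, 0.1641, 0.118]
ee_rot: [3.141, 0.006, 1.934]
force: [-0.3, 0.1, 0.0]
width: 0.0402
finger_force: 0.0
```

```bash
python3 - <<'E'
from h import *
s=read_state(); print(s['joint_positions'])
plan([([.4495,.1655,.024],[np.pi,0,1.93],.08,5,1)])
E
```

```text
[-0.71537219  0.12419174  0.28337406  2.0021688  -0.03355129  1.02025928
 -0.05331412]
5 x 0,0.002,0.001,0.016,0.002,0.784 , 0.08
```

Emit:
carry_out --steps '[0, 0.001, 0, 0.006, 0, 0.3, 0.08, 0, 0.001, 0, 0.006, 0, 0.55, 0.08, 0, 0.001, 0, 0.006, 0, 0.72, 0.08, 0, 0.001, 0, 0.006, 0, 0.785, 0.08, 0, 0.001, 0, 0.006, 0, 0.785, 0.08, 0, 0.001, 0, 0.006, 0, 0.785, 1, 0, 0.001, 0, 0.006, 0, 0.785, 1, 0, 0.001, 0, 0.006, 0, 0.785, 1, 0, 0.001, 0, 0.006, 0, 0.785, 1, 0, 0.001, 0, 0.006, 0, 0.785, 1, 0, 0.001, 0, 0.006, 0, 0.785, 1]'

```text
time: 22.4
tool_pos: [0.4498, 0.1652, 0.0242]
ee_rot: [3.141, 0.002, 1.932]
force: [0.1, -0.1, 3.6]
width: 0.0154
finger_force: 30.0
```

```bash
python3 - <<'E'
from h import *
s=read_state(); p=s['tool_pos']; print(p,s['width'],s['finger_force'],s['force'])
T=tilt(.65,np.pi+al); y=.089
plan([(p+[0,0,.116],s['ee_rot'],1,5,1),(gtcp(.040,.13,y),T,1,6,4)])
E
```

```text
[0.44981242 0.16521469 0.02417888] 0.015361095696779537 30.000562369823456 [ 0.10178438 -0.05944604  3.57104905]
5 x 0,0,0,-0.001,0,-0.967 , 1 
6 x -0.034,-0.044,-0.099,-0.179,0.233,-0.004 , 1 
6 x -0.034,-0.044,-0.099,-0.238,0.165,0.047 , 1 
6 x -0.034,-0.044,-0.099,-0.266,0.077,0.095 , 1 
6 x -0.034,-0.044,-0.099,-0.26,-0.018,0.135 , 1
```

The spacer is held (width 15.4 mm, 30 N).

Emit:
carry_out --steps '[0, 0, 0, 0, 0, -0.25, 1, 0, 0, 0, 0, 0, -0.5, 1, 0, 0, 0, 0, 0, -0.75, 1, 0, 0, 0, 0, 0, -0.97, 1, 0, 0, 0, 0, 0, -0.97, 1]'

```text
time: 22.82
tool_pos: [0.4521, 0.1663, 0.1453]
ee_rot: [3.134, 0.0, 1.932]
force: [0.4, 0.7, 0.2]
width: 0.0157
finger_force: 30.0
```

Emit:
carry_out --steps '[-0.034, -0.044, -0.099, -0.179, 0.233, -0.004, 1, -0.034, -0.044, -0.099, -0.179, 0.233, -0.004, 1, -0.034, -0.044, -0.099, -0.179, 0.233, -0.004, 1, -0.034, -0.044, -0.099, -0.179, 0.233, -0.004, 1, -0.034, -0.044, -0.099, -0.179, 0.233, -0.004, 1, -0.034, -0.044, -0.099, -0.179, 0.233, -0.004, 1]'

```text
time: 23.32
tool_pos: [0.4833, 0.155, 0.1408]
ee_rot: [3.058, 0.152, 2.234]
force: [0.1, -0.0, -0.3]
width: 0.0155
finger_force: 30.0
```

Emit:
carry_out --steps '[-0.034, -0.044, -0.099, -0.238, 0.165, 0.047, 1, -0.034, -0.044, -0.099, -0.238, 0.165, 0.047, 1, -0.034, -0.044, -0.099, -0.238, 0.165, 0.047, 1, -0.034, -0.044, -0.099, -0.238, 0.165, 0.047, 1, -0.034, -0.044, -0.099, -0.238, 0.165, 0.047, 1, -0.034, -0.044, -0.099, -0.238, 0.165, 0.047, 1]'

```text
time: 23.82
tool_pos: [0.5174, 0.1448, 0.1415]
ee_rot: [3.022, 0.322, 2.536]
force: [0.4, 0.3, 0.3]
width: 0.0156
finger_force: 30.0
```

Emit:
carry_out --steps '[-0.034, -0.044, -0.099, -0.266, 0.077, 0.095, 1, -0.034, -0.044, -0.099, -0.266, 0.077, 0.095, 1, -0.034, -0.044, -0.099, -0.266, 0.077, 0.095, 1, -0.034, -0.044, -0.099, -0.266, 0.077, 0.095, 1, -0.034, -0.044, -0.099, -0.266, 0.077, 0.095, 1, -0.034, -0.044, -0.099, -0.266, 0.077, 0.095, 1]'

```text
time: 24.32
tool_pos: [0.5512, 0.1349, 0.1422]
ee_rot: [3.042, 0.495, 2.856]
force: [-0.1, -0.5, 0.4]
width: 0.0156
finger_force: 30.0
```

Emit:
carry_out --steps '[-0.034, -0.044, -0.099, -0.26, -0.018, 0.135, 1, -0.034, -0.044, -0.099, -0.26, -0.018, 0.135, 1, -0.034, -0.044, -0.099, -0.26, -0.018, 0.135, 1, -0.034, -0.044, -0.099, -0.26, -0.018, 0.135, 1, -0.034, -0.044, -0.099, -0.26, -0.018, 0.135, 1, -0.034, -0.044, -0.099, -0.26, -0.018, 0.135, 1, -0.034, -0.044, -0.099, -0.26, -0.018, 0.135, 1]'

```text
time: 24.9
tool_pos: [0.585, 0.1251, 0.143]
ee_rot: [3.133, 0.652, -3.064]
force: [0.3, 0.1, -0.2]
width: 0.0153
finger_force: 30.0
```

```bash
python3 - <<'E'
from h import *
s=read_state(); print(s['joint_positions'],s['width'],s['finger_force'])
T=tilt(.65,np.pi+al); y=.089
plan([(gtcp(.040,.05,y),T,1,6,1),(gtcp(.040,.036,y),T,1,6,1)])
E
```

```text
[-0.6819941   0.01184165  0.30165363  2.22335189  0.56529895  0.32244748
  0.78447636] 0.015285201826036536 30.000141263008118
6 x 0.001,0.001,-0.003,0.009,-0.007,0.67 , 1 
6 x 0,0,0,0,0,0.117 , 1
```

Emit:
carry_out --steps '[0, 0, -0.002, 0, -0.007, 0.2, 1, 0, 0, -0.002, 0, -0.007, 0.4, 1, 0, 0, -0.002, 0, -0.007, 0.55, 1, 0, 0, -0.002, 0, -0.007, 0.67, 1, 0, 0, -0.002, 0, -0.007, 0.67, 1, 0, 0, -0.002, 0, -0.007, 0.67, 1]'

```text
time: 25.4
tool_pos: [0.6331, 0.1282, 0.0779]
ee_rot: [3.14, 0.651, -3.053]
force: [0.3, -0.6, -0.4]
width: 0.0155
finger_force: 30.0
```

```bash
python3 - <<'E'
from h import *
s=read_state(); print(s['force'],s['tool_pos'],s['ee_rot'])
plan([(gtcp(.040,.036,.089),tilt(.65,np.pi+al),1,6,1)])
E
```

```text
[ 0.3160079  -0.60633019 -0.3670737 ] [0.63307581 0.12819482 0.07787205] [ 3.14039154  0.65114008 -3.05289937]
6 x 0.001,0,0,-0.001,0.005,0.112 , 1
```

Lowering the last 13 mm gently, then releasing and withdrawing.

Emit:
carry_out --steps '[0, 0, 0, 0, 0.004, 0.04, 1, 0, 0, 0, 0, 0.004, 0.08, 1, 0, 0, 0, 0, 0.004, 0.11, 1, 0, 0, 0, 0, 0.004, 0.11, 1]'

```text
time: 25.73
tool_pos: [0.6411, 0.1294, 0.0677]
ee_rot: [3.14, 0.653, -3.052]
force: [-0.9, -0.2, 0.7]
width: 0.0156
finger_force: 30.0
```

Emit:
carry_out --steps '[0, 0, 0, 0, 0, 0, 0.6, 0, 0, 0, 0, 0, 0, 0.3, 0, 0, 0, 0, 0, 0, 0.3, 0, 0, 0, 0, 0, 0, 0.3, 0, 0, 0, 0, 0, -0.2, 0.3, 0, 0, 0, 0, 0, -0.5, 0.3, 0, 0, 0, 0, 0, -0.8, 0.3, 0, 0, 0, 0, 0, -0.8, 0.3, 0, 0, 0, 0, 0, -0.8, 0.3]'

```text
time: 26.48
tool_pos: [0.5833, 0.1245, 0.1468]
ee_rot: [3.136, 0.657, -3.054]
force: [-0.1, 0.8, -0.7]
width: 0.0304
finger_force: 0.0
```

```bash
python3 - <<'E'
from h import *
s=read_state(); print(s['joint_positions'])
# recorded vertical grip pose at full tip: (.5504,.0308,.0818), yaw 1.655
G=np.array([.5504,.0308,.0818]); d=[np.pi,0,1.655]
plan([(G+[0,0,.085],d,.31,7,4),(G+[0,0,.001],d,.31,5,1)])
i=get_image('top'); b=cv2.resize(i[140:220,335:465,::-1],None,fx=5,fy=5,interpolation=cv2.INTER_CUBIC); cv2.imwrite('pics/t5.png',b)
r=b[195:340,75:225].astype(int); m=(r[:,:,2]>170)&(r[:,:,0]<r[:,:,2]-15); print('cream px left comp',m.sum(), np.argwhere(m).mean(0) if m.any() else '')
E
```

```text
[-6.75977982e-01 -7.05286189e-04  2.95255524e-01  2.22748165e+00
  5.65277646e-01  3.25598181e-01  7.95399379e-01]
7 x 0.041,0.041,0.12,0.042,-0.188,-0.086 , 0.31 
7 x 0.041,0.041,0.12,-0.023,-0.201,-0.059 , 0.31 
7 x 0.041,0.041,0.12,-0.091,-0.186,-0.041 , 0.31 
7 x 0.041,0.041,0.12,-0.15,-0.145,-0.035 , 0.31 
5 x 0,0,0,0,0,0.7 , 0.31 
cream px left comp 205 [70.16585366 74.47804878]
```

Emit:
carry_out --steps '[0.041, 0.041, 0.12, 0.042, -0.188, -0.086, 0.31, 0.041, 0.041, 0.12, 0.042, -0.188, -0.086, 0.31, 0.041, 0.041, 0.12, 0.042, -0.188, -0.086, 0.31, 0.041, 0.041, 0.12, 0.042, -0.188, -0.086, 0.31, 0.041, 0.041, 0.12, 0.042, -0.188, -0.086, 0.31, 0.041, 0.041, 0.12, 0.042, -0.188, -0.086, 0.31]'

```text
time: 27.03
tool_pos: [0.5747, 0.1002, 0.1477]
ee_rot: [3.03, 0.499, 2.794]
force: [-1.5, -0.4, -0.4]
width: 0.0301
finger_force: 0.0
```

Emit:
carry_out --steps '[0.041, 0.041, 0.12, -0.023, -0.201, -0.059, 0.31, 0.041, 0.041, 0.12, -0.023, -0.201, -0.059, 0.31, 0.041, 0.041, 0.12, -0.023, -0.201, -0.059, 0.31, 0.041, 0.041, 0.12, -0.023, -0.201, -0.059, 0.31, 0.041, 0.041, 0.12, -0.023, -0.201, -0.059, 0.31, 0.041, 0.041, 0.12, -0.023, -0.201, -0.059, 0.31]'

```text
time: 27.53
tool_pos: [0.5664, 0.0766, 0.1534]
ee_rot: [3.002, 0.323, 2.405]
force: [-0.2, 0.2, 0.5]
width: 0.0297
finger_force: 0.0
```

Emit:
carry_out --steps '[0.041, 0.041, 0.12, -0.091, -0.186, -0.041, 0.31, 0.041, 0.041, 0.12, -0.091, -0.186, -0.041, 0.31, 0.041, 0.041, 0.12, -0.091, -0.186, -0.041, 0.31, 0.041, 0.041, 0.12, -0.091, -0.186, -0.041, 0.31, 0.041, 0.041, 0.12, -0.091, -0.186, -0.041, 0.31, 0.041, 0.041, 0.12, -0.091, -0.186, -0.041, 0.31]'

```text
time: 28.03
tool_pos: [0.5581, 0.0534, 0.1587]
ee_rot: [3.044, 0.148, 2.037]
force: [-0.7, -0.1, -0.8]
width: 0.0305
finger_force: 0.0
```

Emit:
carry_out --steps '[0.041, 0.041, 0.12, -0.15, -0.145, -0.035, 0.31, 0.041, 0.041, 0.12, -0.15, -0.145, -0.035, 0.31, 0.041, 0.041, 0.12, -0.15, -0.145, -0.035, 0.31, 0.041, 0.041, 0.12, -0.15, -0.145, -0.035, 0.31, 0.041, 0.041, 0.12, -0.15, -0.145, -0.035, 0.31, 0.041, 0.041, 0.12, -0.15, -0.145, -0.035, 0.31, 0.041, 0.041, 0.12, -0.15, -0.145, -0.035, 0.31]'

```text
time: 28.62
tool_pos: [0.5499, 0.0306, 0.1641]
ee_rot: [-3.136, -0.0, 1.667]
force: [0.2, 0.5, -0.2]
width: 0.0298
finger_force: 0.0
```

```bash
python3 - <<'E'
from h import *
G=np.array([.5504,.0308,.0828]); plan([(G,[np.pi,0,1.655],.31,7,1)])
a=get_image('top')[140:220,335:465,::-1]; b=get_image('wrist')[:,:,::-1]
a=cv2.resize(a,None,fx=3.6,fy=3.6,interpolation=cv2.INTER_CUBIC); b=cv2.resize(b,None,fx=.65,fy=.65); o=np.zeros((600,470,3),np.uint8); o[:288,:468]=a; o[288:,:416]=b[:312]; cv2.imwrite('pics/v6.png',o)
E
```

```text
7 x -0.002,0,0.004,0.001,0.008,0.678 , 0.31
```

View pics/v6.png

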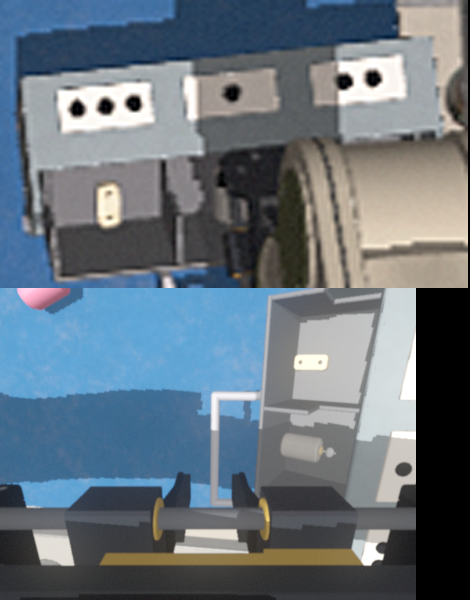

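The view shows the spacer in the left (three-pip) compartment, the motor in the middle, and the handle between the open fingers. Gripping the handle.

Emit:
carry_out --steps '[0, 0, 0.003, 0, 0.006, 0.25, 0.31, 0, 0, 0.003, 0, 0.006, 0.5, 0.31, 0, 0, 0.003, 0, 0.006, 0.675, 0.31, 0, 0, 0.003, 0, 0.006, 0.675, 0.31, 0, 0, 0.003, 0, 0.006, 0.675, 1, 0, 0, 0.003, 0, 0.006, 0.675, 1, 0, 0, 0.003, 0, 0.006, 0.675, 1, 0, 0, 0.003, 0, 0.006, 0.675, 1, 0, 0, 0.003, 0, 0.006, 0.675, 1]'

```text
time: 29.47
tool_pos: [0.5529, 0.0305, 0.0849]
ee_rot: [-3.142, -0.001, 1.653]
force: [7.6, 0.1, -2.4]
width: 0.0067
finger_force: 30.0
```

```bash
python3 - <<'E'
from h import *
s=read_state(); p=s['tool_pos']; q=p-pv; print(p,q@ax,s['width'],s['finger_force'],s['force'])
off=p-binp(.65,-.035,.105); print(off@ax,off)
for ths in (np.linspace(.65,.32,13)[1:],np.linspace(.32,.08,13)[1:],np.linspace(.08,-.01,13)[1:]):
    p0=None
    for th in ths:
        t=binp(th,-.035,.105)+off; s0=dict(s)
        b=binp(ths[0]-(ths[1]-ths[0]),-.035,.105)+off; s0['tool_pos']=b
        print(round(th,3),rel(t,s['ee_rot'],s0)[3:])
    print()
E
```

```text
[0.5528503  0.03050161 0.08492935] -0.08845294806474242 0.006736566433826846 30.00281274318695 [ 7.58130652  0.09546786 -2.37474102]
0.0029545574867587293 [ 0.0031041  -0.0015649   0.01052208]
0.622 [ 0.     0.015 -0.021]
0.595 [ 0.     0.03  -0.041]
0.568 [ 0.     0.045 -0.061]
0.54 [ 0.     0.062 -0.08 ]
0.512 [ 0.001  0.078 -0.1  ]
0.485 [ 0.001  0.096 -0.118]
0.458 [ 0.001  0.114 -0.136]
0.43 [ 0.001  0.132 -0.154]
0.402 [ 0.001  0.151 -0.171]
0.375 [ 0.001  0.17  -0.187]
0.348 [ 0.001  0.189 -0.203]
0.32 [ 0.002  0.21  -0.219]

0.3 [ 0.     0.015 -0.011]
0.28 [ 0.     0.03  -0.021]
0.26 [ 0.     0.045 -0.032]
0.24 [ 0.     0.061 -0.042]
0.22 [ 0.001  0.077 -0.051]
0.2 [ 0.001  0.092 -0.061]
0.18 [ 0.001  0.108 -0.07 ]
0.16 [ 0.001  0.125 -0.079]
0.14 [ 0.001  0.141 -0.087]
0.12 [ 0.001  0.158 -0.095]
0.1 [ 0.001  0.175 -0.103]
0.08 [ 0.001  0.191 -0.11 ]

0.073 [ 0.     0.006 -0.003]
0.065 [ 0.     0.013 -0.005]
0.058 [ 0.     0.019 -0.008]
0.05 [ 0.     0.026 -0.01 ]
0.042 [ 0.     0.032 -0.013]
0.035 [ 0.     0.039 -0.015]
0.028 [ 0.     0.045 -0.018]
0.02 [ 0.     0.052 -0.02 ]
0.012 [ 0.     0.058 -0.022]
0.005 [ 0.     0.065 -0.025]
-0.002 [ 0.     0.071 -0.027]
-0.01 [ 0.001  0.078 -0.029]
```

```bash
python3 - <<'E'
from h import *
s=read_state(); p=s['tool_pos']; t0=.61; off=p-binp(t0,-.035,.105); print(off)
for th in np.linspace(t0,.32,13)[1:]: print(round(th,3),rel(binp(th,-.035,.105)+off,s['ee_rot'],s)[3:])
E
```

```text
[ 0.0005453  -0.00179066  0.00691667]
0.586 [ 0.     0.014 -0.018]
0.562 [ 0.     0.027 -0.035]
0.538 [ 0.     0.042 -0.052]
0.513 [ 0.     0.057 -0.069]
0.489 [ 0.001  0.072 -0.085]
0.465 [ 0.001  0.087 -0.101]
0.441 [ 0.001  0.103 -0.117]
0.417 [ 0.001  0.119 -0.132]
0.392 [ 0.001  0.136 -0.147]
0.368 [ 0.001  0.153 -0.161]
0.344 [ 0.001  0.171 -0.175]
0.32 [ 0.001  0.188 -0.189]
```

Emit:
carry_out --steps '[0, 0, 0, 0, 0.014, -0.018, 1, 0, 0, 0, 0, 0.027, -0.035, 1, 0, 0, 0, 0, 0.042, -0.052, 1, 0, 0, 0, 0, 0.057, -0.069, 1, 0, 0, 0, 0.001, 0.072, -0.085, 1, 0, 0, 0, 0.001, 0.087, -0.101, 1, 0, 0, 0, 0.001, 0.103, -0.117, 1, 0, 0, 0, 0.001, 0.119, -0.132, 1, 0, 0, 0, 0.001, 0.136, -0.147, 1, 0, 0, 0, 0.001, 0.153, -0.161, 1, 0, 0, 0, 0.001, 0.171, -0.175, 1, 0, 0, 0, 0.001, 0.188, -0.189, 1]'

```text
time: 30.47
tool_pos: [0.5726, 0.0322, 0.1062]
ee_rot: [-3.134, -0.001, 1.652]
force: [-6.1, -0.4, 1.1]
width: 0.0068
finger_force: 30.0
```

Emit:
carry_out --steps '[0, 0, 0, 0, 0.015, -0.011, 1, 0, 0, 0, 0, 0.03, -0.021, 1, 0, 0, 0, 0, 0.045, -0.032, 1, 0, 0, 0, 0, 0.061, -0.042, 1, 0, 0, 0, 0.001, 0.077, -0.051, 1, 0, 0, 0, 0.001, 0.092, -0.061, 1, 0, 0, 0, 0.001, 0.108, -0.07, 1, 0, 0, 0, 0.001, 0.125, -0.079, 1, 0, 0, 0, 0.001, 0.141, -0.087, 1, 0, 0, 0, 0.001, 0.158, -0.095, 1, 0, 0, 0, 0.001, 0.175, -0.103, 1, 0, 0, 0, 0.001, 0.191, -0.11, 1]'

```text
time: 31.47
tool_pos: [0.5961, 0.0341, 0.1204]
ee_rot: [-3.135, -0.002, 1.652]
force: [-6.9, -0.2, 9.0]
width: 0.0068
finger_force: 30.0
```

```bash
python3 - <<'E'
from h import *
from scipy.optimize import brentq
s=read_state(); p=s['tool_pos']; q=p-pv; print(p,s['force'])
th=brentq(lambda t:-.035*np.cos(t)-.105*np.sin(t)-q@ax,-.3,.6); print(th)
for t in np.linspace(th,0,7): print(round(t,3),rel(p+binp(t,-.035,.105)-binp(th,-.035,.105),s['ee_rot'],s)[3:])
E
```

```text
[0.59607013 0.0340777  0.12037648] [-6.89413999 -0.17323288  8.98885277]
0.0978067323973766
0.098 [ 0. -0.  0.]
0.082 [ 0.     0.014 -0.006]
0.065 [ 0.     0.028 -0.012]
0.049 [ 0.     0.042 -0.018]
0.033 [ 0.     0.056 -0.023]
0.016 [ 0.     0.07  -0.028]
0.0 [ 0.001  0.084 -0.033]
```

Closing the last 0.1 rad slowly.

Emit:
carry_out --steps '[0, 0, 0, 0, 0.009, -0.004, 1, 0, 0, 0, 0, 0.018, -0.008, 1, 0, 0, 0, 0, 0.027, -0.012, 1, 0, 0, 0, 0, 0.035, -0.016, 1, 0, 0, 0, 0, 0.043, -0.019, 1, 0, 0, 0, 0, 0.05, -0.022, 1, 0, 0, 0, 0, 0.057, -0.024, 1, 0, 0, 0, 0, 0.063, -0.026, 1, 0, 0, 0, 0, 0.068, -0.028, 1, 0, 0, 0, 0, 0.073, -0.03, 1, 0, 0, 0, 0, 0.077, -0.031, 1, 0, 0, 0, 0, 0.08, -0.032, 1]'

```text
time: 32.47
tool_pos: [0.6059, 0.0349, 0.1239]
ee_rot: [-3.136, -0.002, 1.653]
force: [-4.1, -0.6, 6.5]
width: 0.0067
finger_force: 30.0
```

Emit:
carry_out --steps '[0, 0, 0, 0, 0.006, -0.002, 1, 0, 0, 0, 0, 0.012, -0.004, 1, 0, 0, 0, 0, 0.018, -0.006, 1, 0, 0, 0, 0, 0.022, -0.007, 1, 0, 0, 0, 0, 0.022, -0.007, 1]'

```text
time: 32.88
tool_pos: [0.607, 0.035, 0.1243]
ee_rot: [-3.133, -0.002, 1.652]
force: [-11.9, -0.8, 8.3]
width: 0.0067
finger_force: 30.0
```

Emit:
carry_out --steps '[0, 0, 0, 0, 0.006, -0.002, 1, 0, 0, 0, 0, 0.012, -0.004, 1, 0, 0, 0, 0, 0.02, -0.006, 1, 0, 0, 0, 0, 0.02, -0.006, 1]'

```text
time: 33.22
tool_pos: [0.6072, 0.0351, 0.1242]
ee_rot: [-3.127, -0.002, 1.652]
force: [-22.8, -1.3, 13.2]
width: 0.0071
finger_force: 30.0
```

The bin is at the home stop (0.2 mm movement at 23 N). Opening and lifting clear.

Emit:
carry_out --steps '[0, 0, 0, 0, 0, 0, 0.5, 0, 0, 0, 0, 0, 0, 0.5, 0, 0, 0, 0, -0.015, 0, 0.5, 0, 0, 0, 0, -0.025, 0, 0.5, 0, 0, 0, 0, -0.025, 0, 0.5, 0, 0, 0, 0, -0.025, -0.25, 0.5, 0, 0, 0, 0, -0.025, -0.5, 0.5, 0, 0, 0, 0, -0.025, -0.9, 0.5, 0, 0, 0, 0, -0.025, -0.9, 0.5]'

```text
time: 33.97
tool_pos: [0.6111, 0.0348, 0.2396]
ee_rot: [3.138, -0.002, 1.652]
force: [0.2, -0.2, 0.9]
width: 0.0218
finger_force: 0.0
```

Emit:
carry_out --steps '[0, 0, 0, 0, -0.9, 0, 0.5, 0, 0, 0, 0, -0.9, 0, 0.5, 0, 0, 0, 0, -0.9, 0, 0.5, 0, 0, 0, 0, -0.9, 0, 0.5]'

```text
time: 34.3
tool_pos: [0.4975, 0.0256, 0.2333]
ee_rot: [-3.136, -0.003, 1.652]
force: [0.8, 0.2, -0.1]
width: 0.0215
finger_force: 0.0
```

```bash
python3 - <<'E'
from h import *
a=cv2.imread('pics/scene0.png').astype(int); b=get_image('scene')[:,:,::-1].astype(int); c=get_calibration('scene')
# handle bar: bright pixels along a vertical cut, compared with the bar projected for several angles
g=b.sum(2)
for y in(.03,-.03):
    for t in(0,.03,.06,.1):
        u,v=proj(c,binp(t,-.035,.105,y)); print(y,t,round(u,1),round(v,1))
    col=g[int(v)-14:int(v)+14,int(round(u))]; print(int(v)-14,col)
# bystanders unchanged
for n,(u0,v0,u1,v1) in dict(flux=(315,228,340,272),dish=(278,244,310,264),cutters=(190,240,230,274)).items():
    print(n,abs(a-b)[v0:v1,u0:u1].mean())
E
```

```text
0.03 0 404.1 262.6
0.03 0.03 402.7 263.7
0.03 0.06 401.4 264.8
0.03 0.1 399.5 266.3
252 [326 332 329 324 318 334 618 702 693 644 489 363 347 348 351 352 349 352
 352 350 350 353 351 355 353 348 351 353]
-0.03 0 430.2 276.0
-0.03 0.03 428.8 277.2
-0.03 0.06 427.4 278.3
-0.03 0.1 425.5 280.0
265 [276 277 278 274 276 286 353 389 396 389 360 291 252 256 255 255 253 255
 256 256 253 256 252 254 255 255 256 254]
flux 6.58939393939394
dish 9.100520833333333
cutters 28.03406862745098
```

```bash
python3 - <<'E'
from h import *
a=cv2.imread('pics/top0.png'); b=get_image('top')[:,:,::-1].copy()
for n,(u0,v0,u1,v1) in dict(cutters=(222,282,262,308),dish=(248,218,275,243),flux=(285,203,303,225)).items():
    # mode-independent: normalised correlation of Canny-free greyscale patch
    t=cv2.cvtColor(a[v0:v1,u0:u1],6); w=cv2.cvtColor(b[v0-8:v1+8,u0-8:u1+8],6)
    m=cv2.matchTemplate(w,t,cv2.TM_CCOEFF_NORMED); _,mx,_,l=cv2.minMaxLoc(m); print(n,round(mx,2),l[0]-8,l[1]-8)
E
```

```text
cutters 0.87 0 0
dish 1.0 0 0
flux 0.98 0 0
```

Neither the cutters, the dish nor the flux bottle has moved, and the bin is home. Handing in.

```bash
python3 -c "
from bench import *
print(finish_job())"
```

```text
the job is handed in; nothing more can be done
None
```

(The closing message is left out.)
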